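# Snap the lid shut on the wall-anchor tub

## Robot

A 7-joint arm with a two-finger parallel gripper is mounted at the origin on the work surface. World frame = base frame: x ahead of the robot, y to its left, z up, the work surface at z = 0. Lengths are in mm, angles in rad, forces in N, time in s.
With the tool pointing down it reaches from about 400 to 875 mm from the base axis. Payload 4.4 kg.
Tool frame: the origin (TCP) lies at the very end of the fingers, on their centre line; the grasp point (between the pads) lies 19 mm behind it; z points along the fingers, y is the line along which they close (so a half turn about z gives the same grasp; the last joint's range is limited). The gripper opens to 85 mm and grips with 20 to 120 N. Pads are 22 mm wide; open, the fingers measure 114 mm over their backs; the gripper's body (76 mm by 85 mm) begins 54 mm behind the grasp point. The pads swing forward as they close: fully open they stand 13 mm farther back than shut.
Start: joints at [1.134, 0.628, 0.038, 1.517, -0.027, 0.996, -0.02], TCP at [235.563, -605.828, 231.313] pointing down, gripper open.
Joint ranges: [-3.06, 3.06], [-0.37, 2.12], [-1.25, 1.32], [0.18, 2.47], [-1.1, 4.24], [0.23, 1.98], [-2.94, 2.94]. Speed limits (rad/s): [2.57, 2.57, 3.14, 3.14, 3.14, 3.14, 3.14].

## Interface

Orientations are given as [roll, pitch, yaw] about the fixed x, y, z axes, in that order (R = Rz(yaw) Ry(pitch) Rx(roll)).
In Python, from cell import ctrl gives the robot as it stands.
- The arm moves only by the tool step_arm, never from a script. Its argument "series" is a list that holds one entry, the list of rows, each a list of 7 numbers: the turn, a rotation vector about the tool's x, y, z as a fraction of full scale, then the shift along the tool's x, y, z as a fraction of full scale, then the closure, from 0 (fully open) to 1 (shut). In form: [[[ax, ay, az, tx, ty, tz, gripper], ...]]. A call has 1 to 12 rows; each row shifts and turns the commanded pose from where the row before left it, along the tool's axes as they then stand; what a row does not reach is not made up. Full scale, the value 1, is 150 mm for a shift and 45 degrees for a turn. A row lasts 1/10 s, in which the tool goes at most 50 mm and 8.59 degrees, less where a joint would pass 70% of its speed; a pose out of reach is approached as far as the arm can. A call with a number of a shift or a turn outside -1 to 1 is refused whole. A call with a gripper value outside its range is refused whole. The fingers move at their own pace and stop on an object; the grip force is fixed at half the most. Time passes only in rows, so rows that do not move let the fingers close. It gives the time, the measured TCP pose, the force, the opening and the grip force at its end, in the units of the state.
- ctrl.read_state(): the state, without advancing time (a new reading comes with each control period).
- ctrl.get_image(name): name is "scene" or "top" or "wrist"; returns a dict with "img" (384x512x3 uint8, red, green, blue), "fx", "fy", "cx", "cy" (pixels), "R" (3x3) and "t" (3): a world point X has camera coordinates R X + t. Camera axes: x right, y down, z forward; pixel columns grow to the right and rows downward; lengths in mm; the calibration is good to about 2 mm. A picture is of the moment at which its call begins. There is no depth.
- ctrl.finish_job(): hands the job in; it is judged then, once.
Trained networks look in a picture, given as the dict that the camera call returned (one of the last four; its "shot" number tells which), for a name from the list of things; names that differ only in an ending like _2 or _b are one class to them, and where a whole thing is asked for, a point or a joint stands for the part that bears it (a point fixed in the world has none). Each returns a list of dicts, best first, with "score" (0 to 1); they miss things now and then, are a little off and sometimes report something else, mostly with a low value. They report only what shows in the picture. A call takes as long as a camera call. They do not tell look-alikes from the thing itself.
- ctrl.recognise(picture, thing): "centre" ([column, row] in pixels, amid what is visible of it).
The state is a dict: "clock": time; "qpos": joint angles; "qd": joint speeds; "tau": joint torques, N m; "eef_pos": TCP position; "tool_rot": TCP orientation; "force": force on the tool from outside, world axes, zero at the start; "torque": the same for the moment, N m; "width": finger opening in mm; "gripper_force": force on a finger pad.
Only numpy, scipy, OpenCV 4.12 (cv2) and the standard library are available. Lean on these libraries where they do the work, as an engineer would, in place of code of your own. Each camera call takes 0.05 s, during which the arm holds its last target. There are 200 camera calls.

## Task

The lid of the clear tub of wall anchors lies on loosely, with all four corners still sprung up. Press round the rim, corner by corner, until every corner has clicked down flush and stays shut, without pressing so hard that the lid cracks. Leave the tub standing where it is (do not pick it up), leave the things around it undisturbed, and take the hand away at the end.

Things in the scene. Friction and masses are not known exactly. Their poses are not given: they have to be found in the camera images.
- tub: Loose rectangular clear plastic tub of grey wall anchors, about 0.85 kg, a white press-on lid lying on it. Origin at the centre of its underside, on the stool; x and y level, z up. Lid 140 mm along the tub's x, 200 mm along its y; once shut, its whole top is level, 61 mm above the origin (plate 3 mm thick).
- lid_top (a point): Centre of the lid's top face, 61 mm above the tub's origin. The middle of the lid is seated and rigid; each of its four corners (the triangle beyond a straight fold that meets both edges 64 mm from the corner) is bent up about that fold and not yet snapped on. Pressed with over 150 N the lid cracks.
- corner_near_left (a joint): How far the lid corner nearer the robot, left (tub -x, +y) is pressed down, rad: 0 standing open (its tip then about 8 mm above the rest of the lid), 0.20 snapped shut and flush. A snap: on its thumb mark about 10 N starts it moving (less nearer the tip), then it gives, and past half-way (0.10) jumps home and stays; let go sooner it springs up again.
- press_near_left (a point): Centre of the thumb mark (a thin moulded ring, 17 mm across) on the top face of the lid corner nearer the robot, left (tub -x, +y), 16 mm in from both edges of the lid; it moves with the corner. With the corner shut it lies at (-54, 84, 61) mm in the tub's frame; standing open, about 4.5 mm higher.
- corner_near_right (a joint): How far the lid corner nearer the robot, right (tub -x, -y) is pressed down, rad: 0 standing open (its tip then about 8 mm above the rest of the lid), 0.20 snapped shut and flush. A snap: on its thumb mark about 10 N starts it moving (less nearer the tip), then it gives, and past half-way (0.10) jumps home and stays; let go sooner it springs up again.
- press_near_right (a point): Centre of the thumb mark (a thin moulded ring, 17 mm across) on the top face of the lid corner nearer the robot, right (tub -x, -y), 16 mm in from both edges of the lid; it moves with the corner. With the corner shut it lies at (-54, -84, 61) mm in the tub's frame; standing open, about 4.5 mm higher.
- corner_far_left (a joint): How far the lid corner farther from the robot, left (tub +x, +y) is pressed down, rad: 0 standing open (its tip then about 8 mm above the rest of the lid), 0.20 snapped shut and flush. A snap: on its thumb mark about 10 N starts it moving (less nearer the tip), then it gives, and past half-way (0.10) jumps home and stays; let go sooner it springs up again.
- press_far_left (a point): Centre of the thumb mark (a thin moulded ring, 17 mm across) on the top face of the lid corner farther from the robot, left (tub +x, +y), 16 mm in from both edges of the lid; it moves with the corner. With the corner shut it lies at (54, 84, 61) mm in the tub's frame; standing open, about 4.5 mm higher.
- corner_far_right (a joint): How far the lid corner farther from the robot, right (tub +x, -y) is pressed down, rad: 0 standing open (its tip then about 8 mm above the rest of the lid), 0.20 snapped shut and flush. A snap: on its thumb mark about 10 N starts it moving (less nearer the tip), then it gives, and past half-way (0.10) jumps home and stays; let go sooner it springs up again.
- press_far_right (a point): Centre of the thumb mark (a thin moulded ring, 17 mm across) on the top face of the lid corner farther from the robot, right (tub +x, -y), 16 mm in from both edges of the lid; it moves with the corner. With the corner shut it lies at (54, -84, 61) mm in the tub's frame; standing open, about 4.5 mm higher.
- hexcase: Bystander: red plastic hex key case, 130 x 72 x 22 mm, long side along its x, its sliding door half open over steel keys; origin at the centre of its underside.
- doorknob: Bystander: turned wooden doorknob standing on its round brass rose, 62 mm across, 61 mm high; origin at the centre of its underside.
- level: Bystander: aluminium torpedo level lying on its side, 194 mm along its x, 43 mm wide, 21 mm high; origin at the centre of its underside.
- tape: Bystander: black tape measure standing upright, about 80 mm along its x, 41 mm wide, 66 mm high; origin at the centre of its underside.
- screwdriver: Bystander: black-handled screwdriver lying along its x, 190 mm long, 26 mm thick; origin under its middle.
- anchor0: Bystander: loose grey nylon wall anchor lying on the stool, 40 mm long, 12 mm thick; origin under its middle.
- anchor1: Bystander: a second loose grey nylon wall anchor, 40 mm long, 12 mm thick; origin under its middle.
- pencil: Bystander: flat carpenter's pencil lying along its x, about 170 mm long, 14 mm wide, 8 mm high; origin under its middle.
Mind the look-alikes: they are no part of the job. Leave any blue look-alike of the tub alone.

How it is judged (in metres and radians):
At the end, for the whole second after the job is handed in: All four lid corners are snapped shut (each within 0.03 rad of flush), the tub stands level and still within 30 mm of where it stood, and every bystander is within 15 mm of where it was (value of joint each of corner_near_left, corner_near_right, corner_far_left, corner_far_right above 0.17 rad and distance of tub from where it was at the start of the episode below 0.03 m and angle between tub's own z axis and vertical below 0.05 rad and linear speed of tub below 0.02 m/s and distance of each of hexcase, doorknob, level, tape, screwdriver, anchor0, anchor1, pencil from where it was at the start of the episode below 0.015 m); the robot touches nothing.
It fails at once if the tub is lifted more than 10 mm or tipped (height (world z) of tub above 0.01 m or angle between tub's own z axis and vertical above 0.15 rad).
It fails at once if the lid is pressed with more than 150 N, so that it cracks (contact force between any of the fingers, the arm and tub above 150 N).
It fails at once if a bystander is pushed, lifted or carried more than 15 mm (distance of any of hexcase, doorknob, level, tape, screwdriver, anchor0, anchor1, pencil from where it was at the start of the episode above 0.015 m).
It also fails if it takes over 45 s, if anything falls off the work surface, if the arm or the gripper's body presses on something with over 40 N, if the wrist force passes 120 N, or if a joint passes its speed limit or range.

## Working session

There is one attempt and no reset: what is moved stays moved. The work goes in short steps, Python scripts to look and compute and a tool call to move; the robot and the scene stay as the last step left them, time stands still between calls to the robot, and variables do not carry over. Pictures are saved under pics/ and viewed, at most 10 in all, crops included, and the job is handed in when it is done.

Besides the shell and the picture viewer there is one more tool, called after ">>>" in YAML: its name, and indented under it one key for each argument. step_arm: Moves the arm, as the interface text tells. Shift numbers are shares of 150 mm and turn numbers shares of 45 degrees, none past 1 either way. Its arguments: {"type":"object","properties":{"series":{"type":"array","items":{"type":"array","items":{"type":"array","items":{"type":"number","minimum":-1,"maximum":1}}}}},"required":["series"]}

```bash
mkdir -p pics
cat > h.py <<'E'
from cell import ctrl
import numpy as np, cv2
def save(p,n): cv2.imwrite(f'pics/{n}.png',cv2.cvtColor(p['img'],cv2.COLOR_RGB2BGR))
def ray(p,uv,z):
    R=np.array(p['R']);t=np.array(p['t']);c=-R.T@t
    d=R.T@np.array([(uv[0]-p['cx'])/p['fx'],(uv[1]-p['cy'])/p['fy'],1])
    return c+d*(z-c[2])/d[2]
def proj(p,X):
    c=np.array(p['R'])@np.array(X,float)+np.array(p['t']);return np.array([p['fx']*c[0]/c[2]+p['cx'],p['fy']*c[1]/c[2]+p['cy']])
E
python3 - <<'E'
from h import *
ims=[]
for n in ('scene','top'):
    p=ctrl.get_image(n); save(p,n+'1'); print(n,(-np.array(p['R']).T@np.array(p['t'])).round())
    for k in ['tub','lid_top','press_near_left','press_near_right','press_far_left','press_far_right']:
        for r in ctrl.recognise(p,k)[:4]: print(k,round(r['score'],2),np.round(r['centre']),ray(p,r['centre'],61 if k!='tub' else 40).round(1))
print(ctrl.read_state())
E
```

```text
scene [1271.  189. 1011.]
tub 0.89 [390. 252.] [653.8 370.1  40. ]
tub 0.79 [249. 180.] [547.6 -67.2  40. ]
tub 0.63 [118. 185.] [ 695.7 -426.3   40. ]
tub 0.62 [230. 158.] [ 485.8 -150.    40. ]
lid_top 0.79 [389. 257.] [683.8 366.4  61. ]
lid_top 0.71 [117. 186.] [ 710.3 -413.7   61. ]
lid_top 0.61 [247. 182.] [570.8 -64.   61. ]
press_near_left 0.78 [ 84. 188.] [ 747.8 -502.    61. ]
press_near_left 0.77 [280. 172.] [504.8  16.2  61. ]
press_near_left 0.73 [425. 267.] [681.  456.9  61. ]
press_near_left 0.73 [259. 156.] [463.7 -63.4  61. ]
press_near_right 0.64 [230. 157.] [ 498.7 -146.8   61. ]
press_near_right 0.58 [279. 171.] [501.4  11.8  61. ]
press_near_right 0.57 [133. 205.] [ 755.7 -338.2   61. ]
press_near_right 0.5 [392. 220.] [566.5 358.4  61. ]
press_far_left 0.6 [265. 194.] [594.9  -0.6  61. ]
press_far_left 0.55 [392. 278.] [740.1 380.   61. ]
press_far_left 0.55 [101. 164.] [ 653.7 -501.2   61. ]
press_far_left 0.54 [232. 158.] [ 502.1 -139.3   61. ]
press_far_right 0.84 [362. 229.] [621.9 284.7  61. ]
press_far_right 0.74 [147. 178.] [ 654.6 -348.    61. ]
press_fa
[... 1021 characters left out ...]
2 -348.8   61. ]
{'clock': 0.7, 'qpos': array([ 1.13418623,  0.62837148,  0.03849143,  1.51742146, -0.02701427,
        0.99630616, -0.02000334]), 'qd': array([ 0.00131624,  0.00042644,  0.00103931, -0.00093793, -0.00216387,
        0.00112914, -0.00033907]), 'tau': array([ 2.45306983e-04, -5.63114154e+01,  1.22558288e+00, -1.93747777e+01,
        1.08694163e-02,  1.52913308e-03,  1.40335327e-06]), 'eef_pos': array([ 235.57523601, -605.81133275,  231.32487496]), 'tool_rot': array([ 3.14158218e+00, -5.45506720e-05,  3.70780440e-01]), 'force': array([ 0.34217102, -0.21316344, -0.42423155]), 'torque': array([0.05373189, 0.04935128, 0.01222751]), 'gripper_force': 0.0, 'width': 85.37777828339901}
```

View pics/scene1.png

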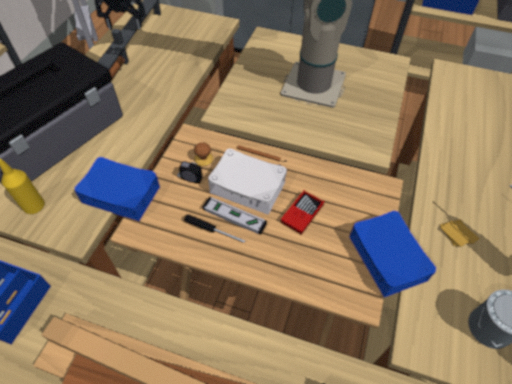

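View pics/top1.png

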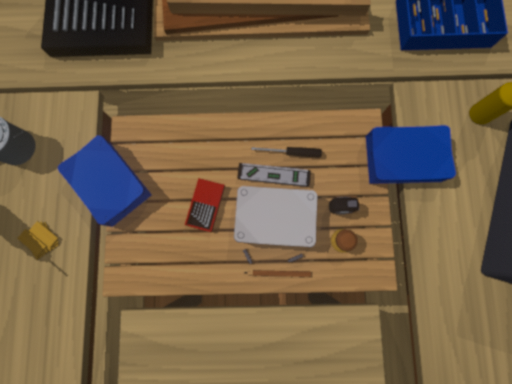

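The candidates in the top picture are blue tub (104,180), blue tub (412,155) and the white-lidded clear tub (277,216). I choose the white one and will check it in a crop.

Run:
```python
from h import *
p=ctrl.get_image('top')
im=p['img'][170:290,215:375]; cv2.imwrite('pics/crop1.png',cv2.resize(im,None,fx=5,fy=5,interpolation=cv2.INTER_CUBIC)[:,:,::-1])
hsv=cv2.cvtColor(p['img'],cv2.COLOR_RGB2HSV)
m=((hsv[...,1]<40)&(hsv[...,2]>130)).astype(np.uint8)
n,l,s,c=cv2.connectedComponentsWithStats(m); i=l[225,277]; print(s[i],c[i])
q=cv2.boxPoints(cv2.minAreaRect(np.argwhere(l==i)[:,::-1].astype(np.float32))); print(q)
for a in q: print(ray(p,a,66).round(1))
```

```text
[ 234  187   83   60 4461] [275.80945976 216.22618247]
[[233.34492 241.80878]
 [236.74294 185.74197]
 [318.05035 190.66971]
 [314.65234 246.73651]]
[481.2  31.2  66. ]
[620.4  20.9  66. ]
[ 602.6 -182.3   66. ]
[ 464.7 -166.4   66. ]
```

View pics/crop1.png

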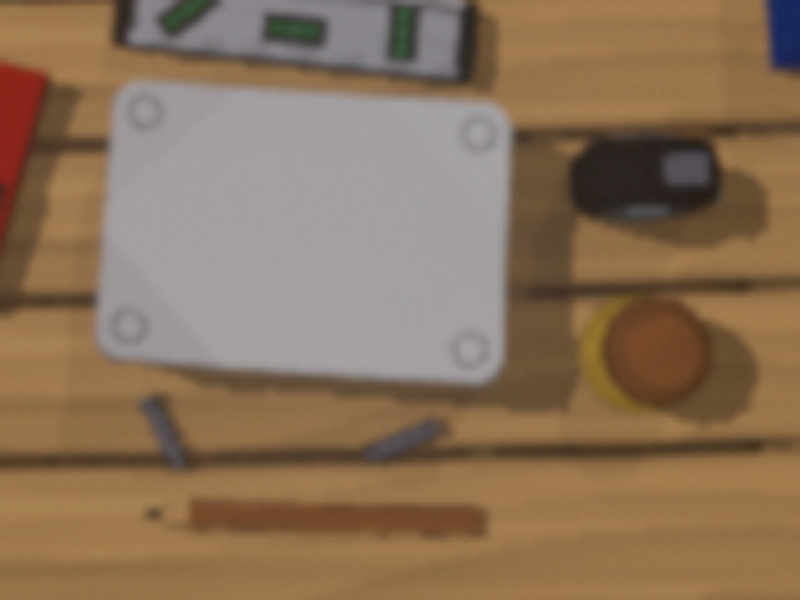

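The crop shows the white lid with rings at crop pixels FL (145,111), FR (479,134), NR (469,350) and NL (129,326). Next I fit the tub's frame to these.

```bash
cat >> h.py <<'E'
L=np.array([[54,84],[54,-84],[-54,-84],[-54,84]],float)
def fit(W):
    A,B=L,np.array(W)[:,:2]; b=B.mean(0); u,s,v=np.linalg.svd((A).T@(B-b)); R=(u@v).T
    return b,np.degrees(np.arctan2(R[1,0],R[0,0])),(A@R.T+b),B-(A@R.T+b)
E
python3 - <<'E'
from h import *
p=ctrl.get_image('top')
W=[ray(p,(np.array(a)+.5)/5-.5+[215,170],65.5) for a in [(145,111),(479,134),(469,350),(129,326)]]
for x in fit(W): print(np.round(x,1))
s=ctrl.read_state();print(s['eef_pos'],s['tool_rot'])
E
```

```text
[543.3 -74.3]
-5.4
[[ 605.     4.3]
 [ 589.2 -163. ]
 [ 481.7 -152.8]
 [ 497.5   14.4]]
[[-0.4 -0.3]
 [-0.5  0.5]
 [ 0.6  0.6]
 [ 0.3 -0.8]]
[ 235.56129736 -605.84481705  231.35023705] [ 3.14153342e+00 -2.20343159e-05  3.70785821e-01]
```

>>> step_arm:
  series:
    - [[0, 0, 0.157, 0, 0, 0, 1], [0, 0, 0.157, 0, 0, 0, 1], [0, 0, 0.158, 0, 0, 0, 1], [0, 0, 0, 0, 0, 0, 1]]

```text
clock: 1.2
eef_pos: [235.7, -605.8, 231.3]
tool_rot: [3.141, 0.0, -0.0]
force: [0.6, 0.5, -1.0]
width: 28.4
gripper_force: 0.0
```

>>> step_arm:
  series:
    - [[0, 0, 0, 0.137, -0.252, 0, 1], [0, 0, 0, 0.137, -0.252, 0, 1], [0, 0, 0, 0.137, -0.252, 0, 1], [0, 0, 0, 0.137, -0.252, 0, 1], [0, 0, 0, 0.137, -0.252, 0, 1], [0, 0, 0, 0.137, -0.252, 0, 1], [0, 0, 0, 0.137, -0.252, 0, 1], [0, 0, 0, 0.137, -0.252, 0, 1], [0, 0, 0, 0.137, -0.252, 0, 1], [0, 0, 0, 0.137, -0.252, 0, 1], [0, 0, 0, 0.137, -0.252, 0, 1], [0, 0, 0, 0, 0, 0, 1]]

```text
clock: 2.4
eef_pos: [465.1, -183.2, 231.5]
tool_rot: [-3.138, -0.002, 0.014]
force: [-0.5, -0.2, -0.3]
width: 0.3
gripper_force: 0.0
```

>>> step_arm:
  series:
    - [[0, 0, 0, 0.13, -0.25, 0, 1], [0, 0, 0, 0, 0, 0.2, 1], [0, 0, 0, 0, 0, 0.2, 1], [0, 0, 0, 0, 0, 0, 1], [0, 0, 0, 0, 0, 0, 1], [0, 0, 0, 0, 0, 0, 1]]

```text
clock: 3.0
eef_pos: [481.9, -153.4, 172.7]
tool_rot: [3.141, -0.002, 0.0]
force: [1.3, -0.4, -0.1]
width: 0.1
gripper_force: 0.0
```

Run:
```python
from h import *
s=ctrl.read_state();print(s['eef_pos'],s['tool_rot'])
p=ctrl.get_image('wrist'); save(p,'w1')
for n,X in zip('FL FR NR NL'.split(),fit([[605,4.3],[589.2,-163],[481.7,-152.8],[497.5,14.4]])[2]): print(n,proj(p,[*X,65.5]).round())
print('tcp',proj(p,s['eef_pos']).round())
```

```text
[ 481.94370533 -153.35879874  172.67755843] [ 3.14084913e+00 -2.39259670e-03  2.12715733e-05]
FL [68. 50.]
FR [270.  71.]
NR [258. 193.]
NL [ 80. 177.]
tcp [258. 245.]
```

View pics/w1.png

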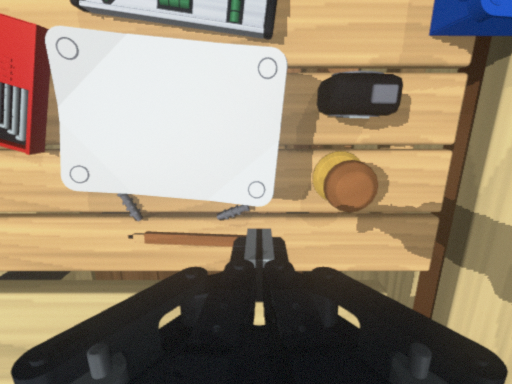

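The wrist view shows the rings at FL (67,48), FR (268,68), NR (257,190) and NL (79,174). They sit about 2 mm farther in +x than the fit, so I shift the targets by about 1.5 mm and press NR.

>>> step_arm:
  series:
    - [[0, 0, 0, 0.01, 0, 0.2, 1], [0, 0, 0, 0, 0, 0.2, 1], [0, 0, 0, 0, 0, 0.2, 1], [0, 0, 0, 0, 0, 0.04, 1], [0, 0, 0, 0, 0, 0, 1], [0, 0, 0, 0, 0, 0, 1], [0, 0, 0, 0, 0, 0.02, 1], [0, 0, 0, 0, 0, 0.02, 1], [0, 0, 0, 0, 0, 0, 1]]

```text
clock: 3.95
eef_pos: [482.8, -152.5, 69.6]
tool_rot: [3.141, -0.001, 0.0]
force: [-0.3, -0.2, 0.9]
width: 0.3
gripper_force: 0.0
```

>>> step_arm:
  series:
    - [[0, 0, 0, 0, 0, 0.01, 1], [0, 0, 0, 0, 0, 0.01, 1], [0, 0, 0, 0, 0, 0, 1]]

```text
clock: 4.25
eef_pos: [482.6, -152.8, 66.6]
tool_rot: [3.141, -0.0, -0.0]
force: [-0.3, 0.3, 4.3]
width: -0.1
gripper_force: 2.1
```

>>> step_arm:
  series:
    - [[0, 0, 0, 0, 0, 0.01, 1], [0, 0, 0, 0, 0, 0.01, 1], [0, 0, 0, 0, 0, 0, 1]]

```text
clock: 4.55
eef_pos: [482.5, -152.3, 63.0]
tool_rot: [-3.141, 0.0, 0.0]
force: [-0.4, 0.1, -0.3]
width: 0.2
gripper_force: 0.0
```

>>> step_arm:
  series:
    - [[0, 0, 0, 0, 0, 0.01, 1], [0, 0, 0, 0, 0, 0.007, 1], [0, 0, 0, 0, 0, 0, 1]]

```text
clock: 4.85
eef_pos: [482.7, -152.3, 60.9]
tool_rot: [-3.141, -0.0, 0.0]
force: [-0.0, 0.8, 3.1]
width: -0.0
gripper_force: 1.6
```

NR snapped: the force dropped to zero at 63 mm and contact came back at 61 mm. FR is next.

>>> step_arm:
  series:
    - [[0, 0, 0, 0, 0, -0.134, 1], [0, 0, 0, 0.24, 0.023, 0, 1], [0, 0, 0, 0.24, 0.023, 0, 1], [0, 0, 0, 0.24, 0.022, 0, 1], [0, 0, 0, 0, 0, 0, 1], [0, 0, 0, 0, 0, 0, 1]]

```text
clock: 5.45
eef_pos: [590.3, -162.4, 80.2]
tool_rot: [-3.141, 0.001, 0.001]
force: [-0.8, -0.9, -0.3]
width: -0.2
gripper_force: 0.0
```

>>> step_arm:
  series:
    - [[0, 0, 0, 0, 0, 0.04, 1], [0, 0, 0, 0, 0, 0.03, 1], [0, 0, 0, 0, 0, 0.02, 1], [0, 0, 0, 0, 0, 0.01, 1], [0, 0, 0, 0, 0, 0.01, 1], [0, 0, 0, 0, 0, 0.01, 1], [0, 0, 0, 0, 0, 0, 1]]

```text
clock: 6.15
eef_pos: [590.7, -162.5, 62.5]
tool_rot: [-3.141, -0.0, 0.0]
force: [-0.3, -0.8, 0.2]
width: -0.1
gripper_force: 0.0
```

>>> step_arm:
  series:
    - [[0, 0, 0, 0, 0, 0.01, 1], [0, 0, 0, 0, 0, 0.003, 1], [0, 0, 0, 0, 0, 0, 1]]

```text
clock: 6.45
eef_pos: [590.9, -162.6, 61.0]
tool_rot: [-3.141, -0.001, 0.0]
force: [0.5, 0.5, 0.8]
width: -0.3
gripper_force: 0.5
```

>>> step_arm:
  series:
    - [[0, 0, 0, 0, 0, -0.134, 1], [0, 0, 0, 0.026, -0.279, 0, 1], [0, 0, 0, 0.026, -0.279, 0, 1], [0, 0, 0, 0.026, -0.279, 0, 1], [0, 0, 0, 0.026, -0.279, 0, 1], [0, 0, 0, 0, 0, 0, 1], [0, 0, 0, 0, 0, 0, 1]]

```text
clock: 7.15
eef_pos: [606.1, 6.3, 80.9]
tool_rot: [-3.141, 0.0, 0.003]
force: [-0.3, -0.7, -1.3]
width: 0.3
gripper_force: 0.0
```

>>> step_arm:
  series:
    - [[0, 0, 0, 0, 0, 0.04, 1], [0, 0, 0, 0, 0, 0.03, 1], [0, 0, 0, 0, 0, 0.02, 1], [0, 0, 0, 0, 0, 0.01, 1], [0, 0, 0, 0, 0, 0.01, 1], [0, 0, 0, 0, 0, 0.01, 1], [0, 0, 0, 0, 0, 0.01, 1], [0, 0, 0, 0, 0, 0.004, 1], [0, 0, 0, 0, 0, 0, 1]]

```text
clock: 8.05
eef_pos: [606.1, 4.5, 61.0]
tool_rot: [3.141, 0.0, 0.0]
force: [-0.6, -0.2, 3.1]
width: 0.0
gripper_force: 1.4
```

>>> step_arm:
  series:
    - [[0, 0, 0, 0, 0, -0.134, 1], [0, 0, 0, -0.24, -0.023, 0, 1], [0, 0, 0, -0.24, -0.023, 0, 1], [0, 0, 0, -0.24, -0.022, 0, 1], [0, 0, 0, 0, 0, 0, 1], [0, 0, 0, 0, 0, 0, 1]]

```text
clock: 8.65
eef_pos: [498.2, 15.2, 81.2]
tool_rot: [-3.141, -0.001, 0.001]
force: [2.0, -1.0, -0.0]
width: -0.1
gripper_force: 0.0
```

>>> step_arm:
  series:
    - [[0, 0, 0, 0, 0, 0.04, 1], [0, 0, 0, 0, 0, 0.03, 1], [0, 0, 0, 0, 0, 0.02, 1], [0, 0, 0, 0, 0, 0.01, 1], [0, 0, 0, 0, 0, 0.01, 1], [0, 0, 0, 0, 0, 0.01, 1], [0, 0, 0, 0, 0, 0.01, 1], [0, 0, 0, 0, 0, 0.004, 1], [0, 0, 0, 0, 0, 0, 1]]

```text
clock: 9.55
eef_pos: [498.2, 14.7, 61.0]
tool_rot: [3.141, -0.0, -0.0]
force: [-0.7, 0.5, 0.9]
width: 0.2
gripper_force: 0.9
```

>>> step_arm:
  series:
    - [[0, 0, 0, 0, 0, -0.2, 1], [0, 0, 0, 0, 0, -0.3, 1], [0, 0, 0, -0.15, 0.26, -0.1, 1], [0, 0, 0, -0.1, 0.26, 0, 1], [0, 0, 0, 0, 0, 0, 1], [0, 0, 0, 0, 0, 0, 1], [0, 0, 0, 0, 0, 0, 1]]

```text
clock: 10.25
eef_pos: [461.1, -62.1, 150.7]
tool_rot: [-3.141, -0.0, 0.001]
force: [0.3, -0.2, 0.5]
width: -0.1
gripper_force: 0.0
```

Run:
```python
from h import *
p=ctrl.get_image('wrist'); save(p,'w2')
```

```text
(no output)
```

View pics/w2.png

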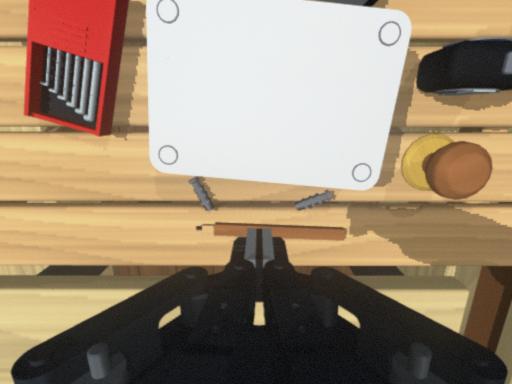

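The wrist view shows the lid evenly shaded with no folds, rings at (167,11), (390,33), (361,172) and (168,155), and the things around it undisturbed. At 61 mm each corner pushed back with only 1 to 3 N, so none is still sprung.

```bash
python3 -c "
from cell import ctrl
print(ctrl.finish_job())"
```

```text
the job is handed in; nothing more can be done
None
```

I pressed all four lid corners down to flush and handed the job in with the hand clear at about 10 s. The highest force I read was about 4 N, the last picture shows the lid flat and the things in view undisturbed, and the hand-in returned no verdict.

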